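# Stack two plaques against the stop of a sloping display shelf

### The arm

A 7-joint arm with a two-finger parallel gripper is mounted at the origin on the work surface. World frame = base frame: x ahead of the robot, y to its left, z up, the work surface at z = 0. Lengths are in m, angles in degrees, forces in N, time in s.
With the tool pointing down it reaches from about 0.35 to 0.9 m from the base axis. Payload 7.2 kg.
Tool frame: the origin (TCP) lies midway between the tips of the shut fingers; the grasp point (between the pads) lies 19 mm behind it (bot.grip_depth is the distance from the TCP to the grasp point, in m); z points along the fingers, y is the line along which they close (so a half turn about z gives the same grasp; the last joint's range is limited). The gripper opens to 85 mm and grips with 20 to 120 N. Pads are 22 mm wide; open, the fingers measure 114 mm over their backs; the gripper's body (76 mm by 85 mm) begins 54 mm behind the grasp point. The pads swing forward as they close: fully open they stand 13 mm farther back than shut.
Start: joints at [70.863, 23.554, -0.728, 91.456, 0.321, 64.991, -4.71], TCP at [0.164, -0.603, 0.202] pointing down, gripper open.
Joint ranges: [-169.25, 169.25], [-16.82, 113.86], [-84.01, 82.57], [7.8, 145.47], [-59.2, 239.2], [7.22, 106.19], [-163.78, 163.78]. Speed limits (degrees/s): [136.94, 136.94, 172.46, 172.46, 180, 180, 180].

### API

Orientations are given as [roll, pitch, yaw] about the fixed x, y, z axes, in that order (R = Rz(yaw) Ry(pitch) Rx(roll)).
In Python, from workcell import readout, vision, bot, nets gives the robot as it stands.
- The arm moves only by the shell command python3 -m pendant 'ROWS' [FORCE]. ROWS is a JSON object of lists of equal length, an entry for each row: "jaw": the finger opening in cm, from 0 to 8.54; "dp": the shift along the world's x, y, z in cm, a list of three; "rotation": the turn, a rotation vector about the world's x, y, z in degrees, a list of three. In form: {"jaw": [jaw, ...], "dp": [[tx, ty, tz], ...], "rotation": [[ax, ay, az], ...]}. A call has 1 to 20 rows; each row is the pose to reach, as a shift and turn from the pose commanded when the call began; what a row does not reach only later rows make up. A row lasts 1/10 s, in which the tool goes at most 50 mm and 8.59 degrees, less where a joint would pass 70% of its speed; a pose out of reach is approached as far as the arm can. A call with a gripper value outside its range is refused whole. The fingers move at their own pace and stop on an object; FORCE is the grip in N (left out, the last holds). Time passes only in rows, so rows that repeat a pose let the fingers close. It gives the time, the measured TCP pose, the force, the opening and the grip force at its end, in the units of the state.
- readout.observe(): the state, without advancing time (a new reading comes with each control period).
- vision.read_camera(name): name is "scene" or "top" or "wrist"; returns a dict with "img" (384x512x3 uint8, red, green, blue), "fx", "fy", "cx", "cy" (pixels), "R" (3x3) and "t" (3): a world point X has camera coordinates R X + t. Camera axes: x right, y down, z forward; pixel columns grow to the right and rows downward; lengths in m; the calibration is good to about 2 mm. A picture is of the moment at which its call begins. There is no depth.
- bot.job_done(): hands the job in; it is judged then, once.
Trained networks look in a picture, given as the dict that the camera call returned (one of the last four; its "shot" number tells which), for a name from the list of things; names that differ only in an ending like _2 or _b are one class to them, and where a whole thing is asked for, a point or a joint stands for the part that bears it (a point fixed in the world has none). Each returns a list of dicts, best first, with "confidence" (0 to 1); they miss things now and then, are a little off and sometimes report something else, mostly with a low value. They report only what shows in the picture. A call takes as long as a camera call. They do not tell look-alikes from the thing itself.
- nets.regions_of(picture, query): "pixels" (384x512 bool, what is visible of it) and "bbox" ([left, top, right, bottom] in pixels, round what is visible of it).
The state is a dict: "time": time; "qpos": joint angles; "qd": joint speeds; "joint_torque": joint torques, N m; "ee_pos": TCP position; "tool_rot": TCP orientation; "wrist_force": force on the tool from outside, world axes, zero at the start; "torque": the same for the moment, N m; "finger_gap": finger opening in m; "finger_force": force on a finger pad.
Only numpy, scipy, OpenCV 4.12 (cv2) and the standard library are available. Lean on these libraries where they do the work, as an engineer would, in place of code of your own. Each camera call takes 0.05 s, during which the arm holds its last target. There are 200 camera calls.

### The job

Lift the brass paperweight off the large wooden plaque and lay it flat on the tray's floor beside the plaque, then stack the plaques on the sloping shelf: the large one flat in the middle of the shelf, the small one flat on top of it and centred across it, both lengthwise down the slope. Press each one lightly home against the stop at the shelf's low end, feeling it bear on the stop, so that its end sits square and without a gap; do the large one first, let go of it and then do the small one. Be gentle, and leave the other things on the table and in the tray where they are.

Things in the scene. Friction and masses are not known exactly. Their poses are not given: they have to be found in the camera images.
- shelf: Sloping shelf of pale wood, fixed. Board 190 mm wide (y), 204 mm long up the slope (x), tilted 18 degrees (0.314 rad), no side walls. Origin: middle of the inner corner where the board's top face (plane z = 0) meets the stop, about 28 mm above the table. x runs up the slope, away from the robot; z at right angles out of the board. Friction holds a plaque wherever it is let go; it does not slide down.
- stop: The stop: pale wooden ledge, fixed along the shelf's low end, 190 mm wide (y), 11 mm thick. Same origin and axes as the shelf: its inner face is the plane x = 0, its top edge is at z = 34 mm.
- tray: Open plywood tray fixed on the table, outside 220 mm (x) by 300 mm (y) by 30 mm high, walls and floor 6 mm thick. Origin: centre of its underside on the table. The large plaque lies in its -y half; the +y half is free for the paperweight except for a small pot in the +x +y corner.
- large_plaque: Large plaque: plain dark wooden slab 120 mm (x) by 58 mm (y) by 16 mm thick, about 0.1 kg. Origin: centre of its underside, z up. Starts flat on the floor of the tray under the paperweight.
- weight: Brass paperweight: plain bar 150 mm (x) by 24 mm (y) by 14 mm high, about 0.4 kg. Origin: centre of its underside. Starts lying along the top of the large plaque.
- small_plaque: Small plaque: plain dark wooden slab 90 mm (x) by 44 mm (y) by 14 mm thick, about 0.06 kg. Origin: centre of its underside, z up. Starts flat on the table between tray and shelf.
- paste_pot: Bystander: white lidded pot, 40 mm across, 33 mm high, in the tray's +x +y corner; origin at its underside.
- seal: Bystander: marble seal standing upright, 28 mm square, 57 mm high; origin at its underside.
- ink_dish: Bystander: white ceramic dish, 84 mm across, 28 mm high; origin at its underside.
- inkstone: Bystander: dark inkstone slab 100 x 140 mm, 24 mm high; origin at its underside.
- ink_bottle: Bystander: black ink bottle, 56 mm across, 120 mm high; origin at its underside.
There are look-alikes about, which are no part of the job. What is shaped like the large_plaque but blue or white is not meant.

How it is judged (in metres and radians):
On the way, in this order (a step that is already met when the one before it is completed fails the run):
1. the paperweight lies flat on the tray's floor and is let go (x of weight in the frame of tray between -0.1 and 0.1 m and y of weight in the frame of tray between -0.145 and 0.145 m and z of weight in the frame of tray between 0 and 0.012 m and angle between weight's own z axis and vertical below 0.12 rad and contact force between weight and the fingers below 0.05 N), for 0.2 s.
2. the large plaque is pressed against the stop (over 1 N) (contact force between large_plaque and stop above 1 N), for 0.05 s.
3. the large plaque lies flat and square on the shelf, its end at the stop, and is let go (x of large_plaque in the frame of shelf between 0.056 and 0.0625 m and y of large_plaque in the frame of shelf between -0.045 and 0.045 m and z of large_plaque in the frame of shelf between -0.004 and 0.004 m and angle between the x axis of large_plaque and the x axis of shelf, either way round below 0.07 rad and angle between the z axis of large_plaque and the z axis of shelf, either way round below 0.06 rad and contact force between large_plaque and the fingers below 0.05 N and linear speed of large_plaque below 0.02 m/s and angular speed of large_plaque below 0.2 rad/s), for 0.2 s.
4. the small plaque is pressed against the stop (over 1 N) (contact force between small_plaque and stop above 1 N), for 0.05 s.
At the end, for the whole second after the job is handed in: Both plaques flat on the sloping shelf, small on large (centre lines within 12 mm), low ends within 2.5 mm of the stop, square within 4 degrees, large within 45 mm of the shelf's middle; paperweight flat on the tray's floor; all let go and at rest (all of step 1 and all of step 3 and x of small_plaque in the frame of shelf between 0.041 and 0.0475 m and z of small_plaque in the frame of shelf between 0.012 and 0.02 m and y of small_plaque in the frame of large_plaque between -0.012 and 0.012 m and angle between the x axis of small_plaque and the x axis of shelf, either way round below 0.07 rad and angle between the z axis of small_plaque and the z axis of shelf, either way round below 0.06 rad and contact force between small_plaque and the fingers below 0.05 N and linear speed of small_plaque below 0.02 m/s and angular speed of small_plaque below 0.2 rad/s); the robot touches nothing.
It fails at once if a plaque is rammed against the stop with more than 40 N (contact force between any of large_plaque, small_plaque and stop above 40 N).
It fails at once if a bystander is moved more than 30 mm (distance of any of seal, ink_dish, inkstone, ink_bottle, paste_pot from where it was at the start of the episode above 0.03 m).
It fails at once if a plaque is slammed or pressed against the shelf with more than 90 N (contact force between any of large_plaque, small_plaque and shelf above 90 N).
It also fails if it takes over 66 s, if anything falls off the work surface, if the arm or the gripper's body presses on something with over 40 N, if the wrist force passes 120 N, or if a joint passes its speed limit or range.

## Working session

There is one attempt and no reset: what is moved stays moved. The work goes in short steps, Python scripts to look and compute and a shell command to move; the robot and the scene stay as the last step left them, time stands still between calls to the robot, and variables do not carry over. Pictures are saved under pics/ and viewed, at most 10 in all, crops included, and the job is handed in when it is done.

```bash
mkdir -p pics; ls; python3 - <<'E'
from workcell import readout, vision, bot, nets
import cv2, numpy as np
s=readout.observe(); print(s)
ims=[]
for n in ["scene","top"]:
    p=vision.read_camera(n); cv2.imwrite(f"pics/{n}0.png",p["img"][:,:,::-1])
    print(n,p["fx"],p["fy"],p["cx"],p["cy"],p["R"],p["t"])
    for q in ["large_plaque","small_plaque","weight","tray","shelf","stop","paste_pot","seal","ink_dish","inkstone","ink_bottle"]:
        for r in nets.regions_of(p,q)[:3]: print(q,round(r["confidence"],2),r["bbox"],int(np.sum(r["pixels"])))
E
```

```text
pics
{'time': 0.0, 'qpos': array([70.86300839, 23.60046122, -0.7272856 , 91.50420107,  0.32214086,
       64.99028573, -4.70983229]), 'qd': array([ 0.10047823, -0.06102035,  0.01401865,  0.0733409 ,  0.00990406,
        0.00417095,  0.02038437]), 'joint_torque': array([ 1.35682003e-03, -6.00621557e+01,  6.82654940e-01, -2.99418157e+01,
        1.36940819e-02,  1.05058320e-02,  6.69950495e-06]), 'ee_pos': array([ 0.16397331, -0.60254337,  0.2011473 ]), 'tool_rot': array([-1.79907451e+02,  8.17407793e-03,  1.52302928e+01]), 'wrist_force': array([-0.8846425 , -0.70338367, -0.2065609 ]), 'torque': array([0.03749878, 0.0014956 , 0.01545736]), 'finger_force': 0.0, 'finger_gap': 0.0851301814054751}
scene 397.46065912531617 397.46065912531617 252.36796989095598 193.32789165202345 [[-0.51530898  0.85667669 -0.0237002 ]
 [ 0.48939034  0.2714512  -0.82874082]
 [-0.7035295  -0.43865624 -0.55913053]] [ 0.27692338 -0.21977392  1.33613406]
large_plaque 0.87 [283.5, 303.5, 344.2, 376.5] 2492
large_plaque 0.84 [331.7, 220.8, 369.0, 264.3] 716
large_plaque 0.72 [373.5, 173.0, 405.0, 205.7] 733
small_p
[... 920 characters left out ...]
211.8] 353
large_plaque 0.65 [166.3, 99.0, 188.9, 140.4] 773
small_plaque 0.86 [266.0, 203.5, 284.0, 234.8] 383
weight 0.7 [181.9, 166.0, 196.8, 218.4] 388
weight 0.43 [328.5, 217.1, 395.4, 225.1] 435
tray 0.84 [116.2, 155.5, 224.5, 237.3] 6156
shelf 0.59 [330.3, 149.6, 397.6, 225.2] 4796
stop 0.83 [331.2, 217.9, 395.9, 224.6] 452
stop 0.7 [130.0, 159.9, 141.6, 177.3] 152
paste_pot 0.73 [127.3, 163.0, 143.0, 173.8] 146
paste_pot 0.18 [179.9, 166.5, 196.7, 215.6] 419
seal 0.57 [245.1, 147.5, 259.7, 156.7] 105
seal 0.41 [179.5, 168.0, 198.0, 218.9] 388
ink_dish 0.79 [268.1, 136.5, 293.0, 161.6] 561
inkstone 0.81 [247.5, 102.0, 291.0, 135.4] 1451
ink_bottle 0.94 [211.5, 112.1, 230.4, 130.6] 372
```

```bash
python3 - <<'E'
import cv2
a=cv2.imread("pics/top0.png")[90:310,100:420]
cv2.imwrite("pics/topc.png",cv2.resize(a,(800,550),interpolation=cv2.INTER_CUBIC))
E
```

```text
(no output)
```

View pics/topc.png

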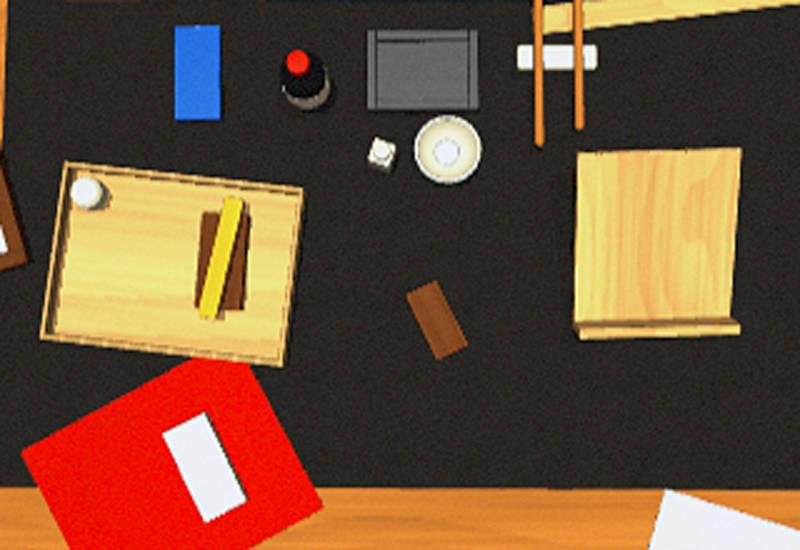

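View pics/scene0.png

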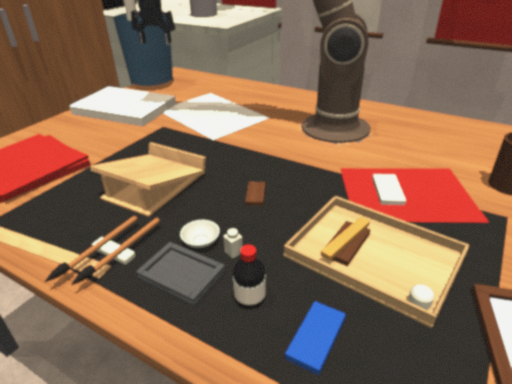

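The top view has image up = +x and left = +y. It shows the tray at left with the yellow weight on the brown plaque (crop ~222,258), the small plaque at crop ~(437,320), and the shelf at right with its stop at the bottom edge (crop y ~328). The blue and white slabs are decoys.

```bash
cat > h.py <<'E'
from workcell import readout, vision, bot, nets
import cv2, numpy as np
def back(p,uv,z):
    uv=np.atleast_2d(uv).astype(float)
    d=np.c_[(uv[:,0]-p["cx"])/p["fx"],(uv[:,1]-p["cy"])/p["fy"],np.ones(len(uv))]@np.array(p["R"])
    c=-np.array(p["R"]).T@np.array(p["t"])
    return c+d*((z-c[2])/d[:,2])[:,None]
def proj(p,X):
    c=np.atleast_2d(X)@np.array(p["R"]).T+p["t"]
    return np.c_[c[:,0]/c[:,2]*p["fx"]+p["cx"],c[:,1]/c[:,2]*p["fy"]+p["cy"]]
def rect(p,mask,z):
    "min-area rectangle, in the plane z, of the largest blob: centre, (long, short), yaw deg of long side"
    cs,_=cv2.findContours(mask.astype(np.uint8),cv2.RETR_EXTERNAL,cv2.CHAIN_APPROX_NONE)
    c=max(cs,key=cv2.contourArea)[:,0]
    w=back(p,c,z)[:,:2]*1000
    (x,y),(a,b),t=cv2.minAreaRect(w.astype(np.float32))
    if a<b: a,b,t=b,a,t+90
    return np.round([x,y,a,b,(t+90)%180-90],1)
def hsvmask(p,lo,hi,box=None):
    h=cv2.cvtColor(p["img"],cv2.COLOR_RGB2HSV); m=cv2.inRange(h,np.array(lo),np.array(hi))>0
    if box is not None:
        k=np.zeros_like(m); l,t,r,b=[int(v) for v in box]; k[t:b+1,l:r+1]=1; m&=k
    return m
E
python3 - <<'E'
from h import *
for n in ["top","scene"]:
    p=vision.read_camera(n)
    for q,z in [("weight",.036),("large_plaque",.022),("small_plaque",.014),("tray",.03),("paste_pot",.033),("seal",.057),("ink_dish",.028)]:
        r=nets.regions_of(p,q)
        for k in r[:3]:
            if k["confidence"]>.5: print(n,q,rect(p,k["pixels"],z), k["bbox"])
    if n=="top":
        for uv in [(330.8,151.2),(396.4,149.2)]: print(back(p,uv,.028+.204*np.sin(.314)))
        for uv in [(330.5,218),(396,217.5)]: print(back(p,uv,.028+.034*np.cos(.314)))
E
```

```text
top weight [554.8 235.6 149.5  29.6 -11.2] [179.5, 166.6, 197.0, 218.8]
top large_plaque [547.3 215.8 117.5  23.7 -12.2] [177.6, 172.6, 198.5, 214.1]
top large_plaque [787.7 269.8 125.5  59.6   1.1] [170.6, 99.4, 189.6, 142.7]
top large_plaque [300.8 254.8 120.4  63.   26.4] [162.6, 256.2, 198.8, 294.9]
top small_plaque [478.6 -27.2  88.6  43.6  25.5] [264.0, 203.5, 284.6, 235.0]
top tray [548.5 297.8 305.2 219.7  83.7] [116.4, 157.7, 222.0, 234.3]
top paste_pot [635.6 402.   43.8  43.3   1.4] [128.9, 163.0, 141.9, 177.1]
top seal [676.6  40.   33.7  29.5 -18.1] [247.5, 146.5, 259.7, 156.8]
top ink_dish [689.4 -41.6  81.3  80.4  -0. ] [265.6, 139.0, 295.2, 161.2]
[[ 0.67012316 -0.18830754  0.09100857]]
[[ 0.67589319 -0.37819838  0.09100857]]
[[ 0.47666708 -0.19108296  0.06033759]]
[[ 0.47838601 -0.38382176  0.06033759]]
scene weight [561.1 240.3 158.6  28.9 -13.5] [322.0, 222.7, 368.8, 259.2]
scene large_plaque [314.9 262.1 139.5  61.4  24.6] [372.7, 176.1, 411.1, 207.1]
scene large_plaque [797.7 277.4 126.8  60.    0.8] [284.7, 303.2, 345.1, 375.1]
scene large_plaque [560.9 261.7 133.   32.5 -10.2] [330.2, 221.3, 371.3, 263.1]
scene small_plaque [484.  -23.2 104.9  45.1  25.7] [243.7, 181.8, 268.4, 203.8]
scene tray [559.9 298.2 301.4 249.1  84.2] [282.4, 199.0, 467.3, 328.2]
scene paste_pot [641.9 405.2  54.9  39.5  -1.5] [409.7, 285.8, 437.8, 311.2]
scene seal [709.1  59.7  83.6  33.9  34.4] [226.4, 229.3, 242.9, 257.4]
scene ink_dish [690.3 -39.5  87.9  82.7   4.6] [183.3, 222.5, 214.7, 248.2]
```

```bash
python3 -m pendant '{"jaw":[8.5,8.5,8.5,8.5,8.5,8.5,8.5,8.5,8.5,8.5,8.5,8.5,8.5],"dp":[[34,28,14],[34,28,14],[34,28,14],[34,28,14],[34,28,14],[34,28,14],[34,28,14],[34,28,14],[34,28,14],[34,28,14],[34,28,14],[34,28,14],[34,28,14]],"rotation":[[0,0,-15],[0,0,-15],[0,0,-15],[0,0,-15],[0,0,-15],[0,0,-15],[0,0,-15],[0,0,-15],[0,0,-15],[0,0,-15],[0,0,-15],[0,0,-15],[0,0,-15]]}' 40
python3 - <<'E'
from h import *
p=vision.read_camera("wrist"); cv2.imwrite("pics/w1.png",p["img"][:,:,::-1])
print(readout.observe()["qpos"],-np.array(p["R"]).T@p["t"],p["R"],p["fx"]); np.save("w1.npy",p,allow_pickle=True)
E
```

```text
time: 3.3
ee_pos: [0.5023, -0.325, 0.3414]
tool_rot: [180.0, 0.1, 0.0]
wrist_force: [0.5, 0.6, 0.2]
finger_gap: 0.0852
finger_force: 0.0
[ 34.87464749  16.79673842  -8.87571423  82.65199941   2.6376797
  80.80732171 -64.00729515] [ 0.57777656 -0.32393635  0.51250903] [[-2.17330197e-04 -9.99998934e-01  1.44383170e-03]
 [-9.56214746e-01  6.30374408e-04  2.92665273e-01]
 [-2.92665871e-01 -1.31700816e-03 -9.56213864e-01]] 338.83682523631086
```

View pics/w1.png

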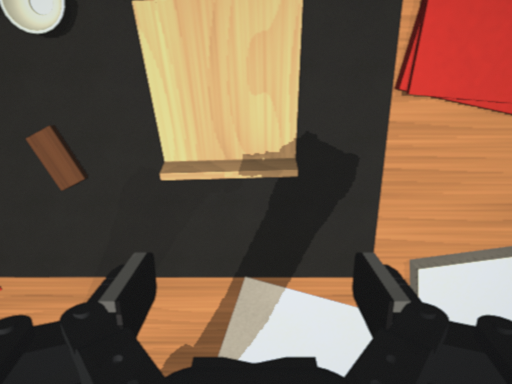

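```bash
python3 - <<'E'
import cv2
a=cv2.imread("pics/w1.png")[140:190,140:320]
b=cv2.imread("pics/top0.png")[140:235,320:410]
a=cv2.resize(a,None,fx=4.4,fy=4.4,interpolation=cv2.INTER_CUBIC)
b=cv2.resize(b,None,fx=4,fy=4,interpolation=cv2.INTER_CUBIC)
import numpy as np
o=np.zeros((600,792,3),np.uint8); o[:220,:792]=a[:220,:792]; o[220:600,:360]=b[:380]
cv2.imwrite("pics/shelfz.png",o)
E
```

```text
(no output)
```

View pics/shelfz.png

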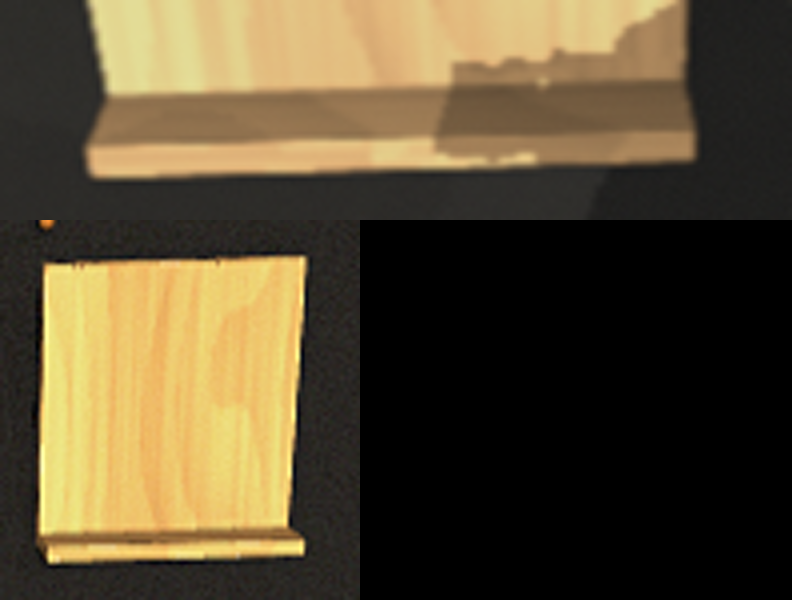

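```bash
cat >> h.py <<'E'
from scipy.spatial.transform import Rotation as Rn
def shelfR(yaw): return Rn.from_euler('xyz',[0,-np.degrees(.314),yaw],degrees=True).as_matrix()
E
python3 - <<'E'
from h import *
from scipy.optimize import least_squares
w=np.load("w1.npy",allow_pickle=True).item(); t=vision.read_camera("top")
Y=.095
obs=[(w,0,Y,0,164.3,161.8),(w,0,-Y,0,295.9,158.2),(w,0,Y,.034,160.5,173),(w,0,-Y,.034,298,169.5),(w,-.011,Y,.034,160.5,180.5),(w,-.011,-Y,.034,298,176.4),
(t,.204,Y,0,331,151),(t,.204,-Y,0,396.25,149.25),(t,0,Y,.034,331.7,221.2),(t,0,-Y,.034,396.2,219.8),(t,-.011,Y,.034,332,225.7),(t,-.011,-Y,.034,396.2,223.7),(t,0,Y,0,330,219.2),(t,0,-Y,0,392.5,217.5)]
f0=lambda P:np.concatenate([(proj(o[0],P[:3]+shelfR(P[3])@np.array(o[1:4]))[0]-o[4:]) for o in obs])
for sel in ["all","w","t"]:
    k=[o for o in obs]
    idx=range(14) if sel=="all" else range(6) if sel=="w" else range(6,14)
    f=lambda P:np.append(np.concatenate([f0(P)[2*i:2*i+2] for i in idx]),(P[2]-.028)*500)
    r=least_squares(f,[.48,-.28,.028,0],x_scale=[.01,.01,.01,1]); print(sel,r.x.round(4),np.abs(r.fun).max().round(2),np.round(r.fun,1) if sel=="all" else "")
E
```

```text
all [ 0.4802 -0.2899  0.027   1.6295] 1.47 [ 0.6 -0.  -0.5 -0.2 -0.7  1.1  0.2  0.6  0.8  0.3 -0.2  0.5  0.1 -0.2
  0.4 -0.3  0.2  0.1  0.2 -0.3 -0.2 -0.9 -0.1 -0.6 -0.5 -1.5 -0.5 -1.5
 -0.5]
w [ 0.481  -0.2899  0.028   1.5761] 0.89 
t [ 0.4783 -0.2898  0.0281  1.749 ] 0.91
```

```bash
python3 -m pendant '{"jaw":[6,6,6,6,6,6,6,6,6,6,6,6,6,6],"dp":[[-2,56,-4],[-2,56,-4],[-2,56,-4],[-2,56,-4],[-2,56,-4],[-2,56,-4],[-2,56,-4],[-2,56,-4],[-2,56,-4],[-2,56,-4],[-2,56,-4],[-2,56,-4],[-2,56,-4],[-2,56,-4]],"rotation":[[0,0,-12],[0,0,-12],[0,0,-12],[0,0,-12],[0,0,-12],[0,0,-12],[0,0,-12],[0,0,-12],[0,0,-12],[0,0,-12],[0,0,-12],[0,0,-12],[0,0,-12],[0,0,-12]]}'
python3 - <<'E'
from h import *
p=vision.read_camera("wrist"); cv2.imwrite("pics/w2.png",p["img"][:,:,::-1])
print(readout.observe()["qpos"]); np.save("w2.npy",p,allow_pickle=True)
E
```

```text
time: 4.8
ee_pos: [0.4847, 0.235, 0.3018]
tool_rot: [179.9, -0.0, -11.9]
wrist_force: [0.8, -0.3, -0.1]
finger_gap: 0.0603
finger_force: 0.0
[  -6.60819613   13.48012403  -29.65685815   93.59098743    6.93128456
   74.78149854 -139.35810085]
```

View pics/w2.png

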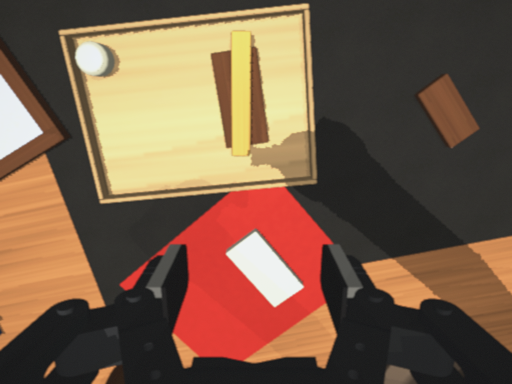

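```bash
python3 - <<'E'
from h import *
p=np.load("w2.npy",allow_pickle=True).item()
h=cv2.cvtColor(p["img"],cv2.COLOR_RGB2HSV)
for uv in [(240,80),(222,100),(447,110),(290,70),(255,130)]: print(uv,h[uv[1],uv[0]])
print("weight",rect(p,hsvmask(p,[20,150,150],[32,255,255],(205,20,275,165)),.036))
m=hsvmask(p,[0,60,30],[20,255,135],(205,40,275,155))|hsvmask(p,[20,150,150],[32,255,255],(205,50,275,146))
k=cv2.morphologyEx(m.astype(np.uint8),cv2.MORPH_OPEN,np.ones((3,3)))
print("large",rect(p,k,.022))
print("small",rect(p,hsvmask(p,[0,60,30],[20,255,190],(400,60,490,160)),.014))
for uv in [(61,31),(308,6),(316,184),(102,202)]: print(back(p,uv,.03).round(4))
E
```

```text
(240, 80) [ 26 132 237]
(222, 100) [ 11 142 124]
(447, 110) [ 11 145 130]
(290, 70) [ 23  95 237]
(255, 130) [ 11 143 125]
weight [483.8 244.9   0.    0.    0. ]
large [552.9 254.8 116.5  23.7  -3.8]
small [479.2 -24.3  94.2  48.6  26.3]
[[0.6719 0.4309 0.03  ]]
[[0.6375 0.1385 0.03  ]]
[[0.4219 0.1628 0.03  ]]
[[0.4576 0.4549 0.03  ]]
```

```bash
python3 - <<'E'
from h import *
p=np.load("w2.npy",allow_pickle=True).item()
w=hsvmask(p,[22,116,150],[32,255,255],(210,20,275,165))
w=cv2.morphologyEx(w.astype(np.uint8),cv2.MORPH_OPEN,np.ones((5,5)))
print("weight",rect(p,w,.036))
m=hsvmask(p,[0,110,30],[18,255,150],(205,46,272,150))
m=cv2.morphologyEx(m.astype(np.uint8),cv2.MORPH_OPEN,np.ones((3,3)))
n,l,s,_=cv2.connectedComponentsWithStats(m); print(s)
pts=np.argwhere(m)[:,::-1]
b=back(p,pts,.022)[:,:2]*1000
print("large",cv2.minAreaRect(b.astype(np.float32)))
E
```

```text
weight [555.5 237.5 146.4  21.3 -13. ]
[[     0      0    512    384 194320]
 [   250     47     18     97   1129]
 [   211     51     20     96   1159]]
large ((551.4712524414062, 238.58966064453125), (57.29012680053711, 117.74897003173828), 86.28132629394531)
```

```bash
python3 -m pendant '{"jaw":[5,5,5,5,5,5,5,5,5,5,2,2,2,2,2,2],"dp":[[7.1,0.2,-5],[7.1,0.2,-10],[7.1,0.2,-15],[7.1,0.2,-20],[7.1,0.2,-23],[7.1,0.2,-25],[7.1,0.2,-26],[7.1,0.2,-27],[7.1,0.2,-28],[7.1,0.2,-28],[7.1,0.2,-28],[7.1,0.2,-28],[7.1,0.2,-28],[7.1,0.2,-28],[7.1,0.2,-28],[7.1,0.2,-28]],"rotation":[[0,0,-0.6],[0,0,-0.6],[0,0,-0.6],[0,0,-0.6],[0,0,-0.6],[0,0,-0.6],[0,0,-0.6],[0,0,-0.6],[0,0,-0.6],[0,0,-0.6],[0,0,-0.6],[0,0,-0.6],[0,0,-0.6],[0,0,-0.6],[0,0,-0.6],[0,0,-0.6]]}' 40
```

```text
time: 6.45
ee_pos: [0.5552, 0.239, 0.0221]
tool_rot: [-180.0, -0.0, -12.4]
wrist_force: [0.2, -0.4, 1.0]
finger_gap: 0.0197
finger_force: 0.0
```

```bash
python3 - <<'E'
from h import *
p=vision.read_camera("wrist"); a=p["img"][:,:,::-1]; b=vision.read_camera("top")["img"][140:250,100:300,::-1]
o=np.zeros((384,800,3),np.uint8); o[:,:512]=a; o[:158,512:]=cv2.resize(b,(288,158))
cv2.imwrite("pics/w3.png",o)
E
```

```text
(no output)
```

View pics/w3.png

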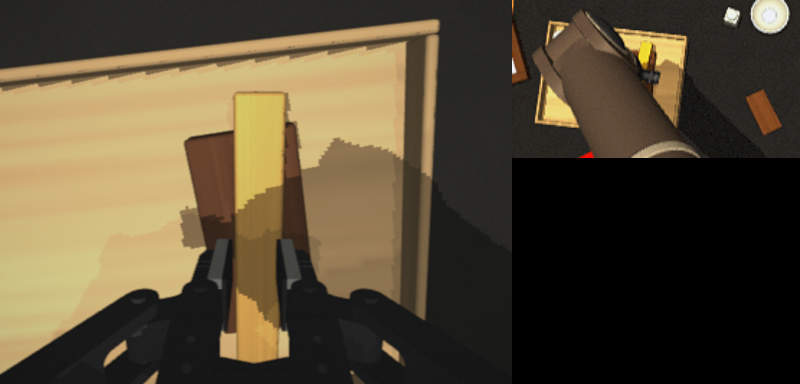

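The picture shows the fingers either side of the bar (pads at u≈230 and 282, bar from 235 to 283), but it doesn't settle whether they're gripping it. I'll close further to find out.

```bash
python3 -m pendant '{"jaw":[1,1,1,1],"dp":[[0,0,0],[0,0,0],[0,0,0],[0,0,0]],"rotation":[[0,0,0],[0,0,0],[0,0,0],[0,0,0]]}' 40
```

```text
time: 6.95
ee_pos: [0.5551, 0.2389, 0.022]
tool_rot: [180.0, 0.0, -12.4]
wrist_force: [-0.2, 0.3, -0.9]
finger_gap: 0.0097
finger_force: 0.0
```

```bash
python3 - <<'E'
from h import *
p=vision.read_camera("wrist"); cv2.imwrite("pics/w4.png",p["img"][:,:,::-1])
s=readout.observe(); T=s["ee_pos"]; R=Rn.from_euler('xyz',s["tool_rot"],degrees=True).as_matrix()
for back_ in [0,5,10,15,20,30,40]:
  print(back_, [proj(p,T+R@np.array([xx,yy,-back_/1000]))[0].round(0) for xx in(.011,-.011) for yy in(-.005,.005)])
w=hsvmask(p,[22,116,90],[32,255,255],(180,60,330,230))
w=cv2.morphologyEx(w.astype(np.uint8),cv2.MORPH_OPEN,np.ones((5,5)))
print(rect(p,w,.036))
a=p["img"][180:384,130:390,::-1]; cv2.imwrite("pics/w4c.png",cv2.resize(a,None,fx=2.9,fy=2.9))
E
```

```text
0 [array([246., 215.]), array([265., 215.]), array([247., 252.]), array([265., 252.])]
5 [array([246., 218.]), array([265., 218.]), array([247., 256.]), array([265., 256.])]
10 [array([246., 221.]), array([266., 221.]), array([246., 260.]), array([265., 260.])]
15 [array([246., 225.]), array([266., 225.]), array([246., 265.]), array([266., 265.])]
20 [array([246., 229.]), array([266., 229.]), array([246., 270.]), array([266., 270.])]
30 [array([245., 238.]), array([267., 238.]), array([246., 281.]), array([267., 281.])]
40 [array([245., 248.]), array([268., 248.]), array([245., 293.]), array([268., 293.])]
[600.2 228.1  53.5  20.6 -13.2]
```

View pics/w4c.png

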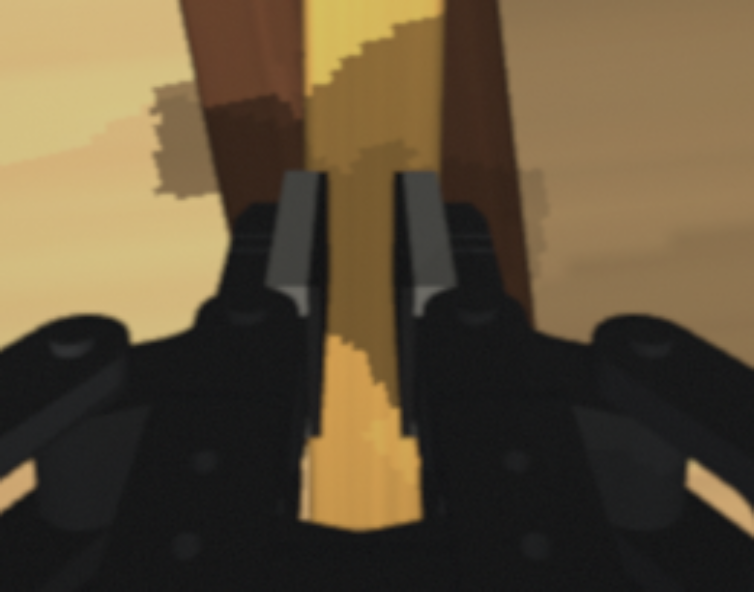

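The fingertips appear at row ~239 with a 10 mm gap, well above the bar. So the tips sit farther back than I assumed, at z ≥ 36 mm with the TCP at 22 mm. I can safely go 10 mm lower.

```bash
python3 -m pendant '{"jaw":[4,4,4,4,4,4,4,4,2,2,2,2,2],"dp":[[0,-0.1,0],[0,-0.1,0],[0,-0.1,0],[0,-0.1,-0.3],[0,-0.1,-0.6],[0,-0.1,-1],[0,-0.1,-1],[0,-0.1,-1],[0,-0.1,-1],[0,-0.1,-1],[0,-0.1,-1],[0,-0.1,-1],[0,-0.1,-1]],"rotation":[[0,0,0],[0,0,0],[0,0,0],[0,0,0],[0,0,0],[0,0,0],[0,0,0],[0,0,0],[0,0,0],[0,0,0],[0,0,0],[0,0,0],[0,0,0]]}' 40
```

```text
time: 8.3
ee_pos: [0.5552, 0.238, 0.0121]
tool_rot: [-180.0, -0.0, -12.4]
wrist_force: [0.4, -0.1, 0.1]
finger_gap: 0.0198
finger_force: 0.0
```

```bash
python3 -c "
from workcell import bot; print(bot.grip_depth,[a for a in dir(bot) if a[0]!='_'])"
python3 -m pendant '{"jaw":[4,4,4,4,4,4,4,2,2,2,2,2],"dp":[[0,0,0],[0,0,0],[0,0,0],[0,0,-0.3],[0,0,-0.6],[0,0,-1],[0,0,-1],[0,0,-1],[0,0,-1],[0,0,-1],[0,0,-1],[0,0,-1]],"rotation":[[0,0,0],[0,0,0],[0,0,0],[0,0,0],[0,0,0],[0,0,0],[0,0,0],[0,0,0],[0,0,0],[0,0,0],[0,0,0],[0,0,0]]}' 40
```

```text
0.0187 ['PlanningError', 'grip_depth', 'job_done']
time: 9.5
ee_pos: [0.5552, 0.238, 0.002]
tool_rot: [-180.0, -0.0, -12.4]
wrist_force: [0.4, 1.2, -0.7]
finger_gap: 0.0224
finger_force: 39.6
```

```bash
python3 -m pendant '{"jaw":[2,2,2,2,2,2,2,2,2,2,2,2,2,2],"dp":[[0,0,1],[0,0,3],[0,0,5],[0,5,5],[0,10,5],[0,11.5,5],[0,11.5,5],[0,11.5,3],[0,11.5,1],[0,11.5,0],[0,11.5,-0.5],[0,11.5,-1],[0,11.5,-1.2],[0,11.5,-1.2]],"rotation":[[0,0,0],[0,0,0],[0,0,0],[0,0,0],[0,0,0],[0,0,0],[0,0,0],[0,0,0],[0,0,0],[0,0,0],[0,0,0],[0,0,0],[0,0,0],[0,0,0]]}' 60
python3 - <<'E'
from h import *
p=vision.read_camera("scene"); a=p["img"][170:340,270:480,::-1]; cv2.imwrite("pics/s5.png",cv2.resize(a,None,fx=3.5,fy=3.5))
E
```

```text
time: 10.9
ee_pos: [0.5553, 0.353, -0.0097]
tool_rot: [-180.0, -0.0, -12.4]
wrist_force: [-0.3, -0.4, -3.7]
finger_gap: 0.0214
finger_force: 59.5
```

View pics/s5.png

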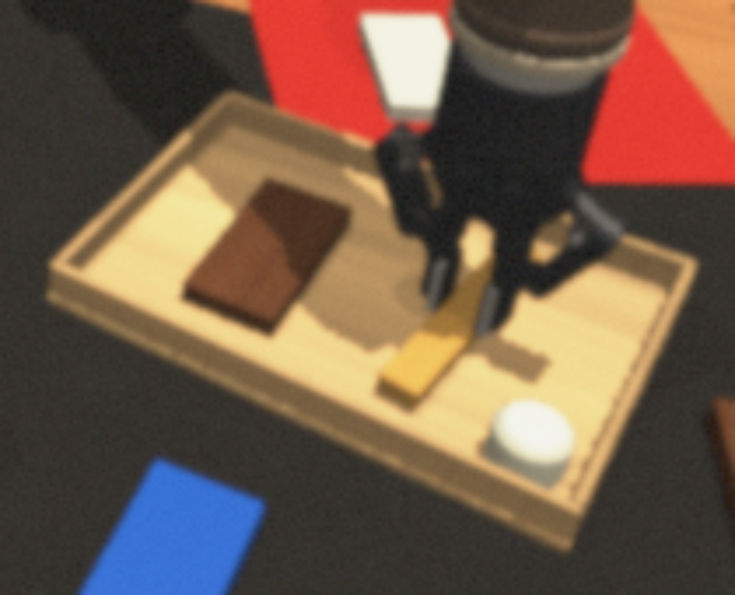

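The bar is held just above the tray floor, with the plaque uncovered to its left. The wrist still carries 3.7 N. I'll lower until it unloads.

```bash
python3 -m pendant '{"jaw":[2,2,2,2],"dp":[[0,0,-0.2],[0,0,-0.4],[0,0,-0.4],[0,0,-0.4]],"rotation":[[0,0,0],[0,0,0],[0,0,0],[0,0,0]]}'
```

```text
time: 11.35
ee_pos: [0.5554, 0.3531, -0.0138]
tool_rot: [-180.0, -0.0, -12.4]
wrist_force: [0.8, -0.7, -2.5]
finger_gap: 0.0211
finger_force: 59.7
```

```bash
python3 -m pendant '{"jaw":[2,2,2],"dp":[[0,0,-0.1],[0,0,-0.2],[0,0,-0.2]],"rotation":[[0,0,0],[0,0,0],[0,0,0]]}'
```

```text
time: 11.65
ee_pos: [0.5555, 0.3532, -0.0139]
tool_rot: [-180.0, -0.1, -12.4]
wrist_force: [-4.3, -3.7, 14.0]
finger_gap: 0.0216
finger_force: 61.5
```

```bash
python3 -m pendant '{"jaw":[2,2,3.5,4.5,5,6,6,7.5,8,8,8,8,8,8],"dp":[[0,0,0.2],[0,0,0.2],[0,0,0.2],[0,0,0.2],[0,0,0.3],[0,0,2],[0,0,5],[-2,-2,10],[-5,-6,14],[-7.1,-11.5,18],[-7.1,-11.5,23],[-7.1,-11.5,27],[-7.1,-11.5,27],[-7.1,-11.5,27]],"rotation":[[0,0,0],[0,0,0],[0,0,0],[0,0,0],[0,0,0],[0,0,0],[0,0,0],[0,0,4],[0,0,8.5],[0,0,8.5],[0,0,8.5],[0,0,8.5],[0,0,8.5],[0,0,8.5]]}'
python3 - <<'E'
from h import *
p=vision.read_camera("wrist"); t=vision.read_camera("top")
cv2.imwrite("pics/w6.png",p["img"][:,:,::-1]); np.save("w6.npy",p,allow_pickle=True)
for n,c in (("wrist",p),("top",t)):
    for q,z in (("large_plaque",.022),("weight",.02),("small_plaque",.014)):
        for r in nets.regions_of(c,q)[:4]:
            if r["confidence"]>.4: print(n,q,round(r["confidence"],2),rect(c,r["pixels"],z))
m=hsvmask(p,[0,110,20],[18,255,150])
m=cv2.morphologyEx(m.astype(np.uint8),cv2.MORPH_OPEN,np.ones((3,3)))
cs,_=cv2.findContours(m,cv2.RETR_EXTERNAL,cv2.CHAIN_APPROX_NONE)
for c in cs:
    if cv2.contourArea(c)>500:
        k=np.zeros_like(m); cv2.drawContours(k,[c],0,1,-1); print(cv2.boundingRect(c),rect(p,k,.022),rect(p,k,.014))
E
```

```text
time: 13.05
ee_pos: [0.4856, 0.2385, 0.2592]
tool_rot: [-179.8, -0.4, -3.9]
wrist_force: [1.0, -0.5, -0.0]
finger_gap: 0.0799
finger_force: 0.0
wrist large_plaque 0.78 [551.1 239.9 120.   57.8  -3.8]
wrist large_plaque 0.64 [306.  257.  124.5  59.5  26.9]
wrist weight 0.97 [555.1 352.3 148.7  26.5 -12.6]
wrist small_plaque 0.94 [479.2 -22.4  94.6  49.6  26.7]
top large_plaque 0.88 [300.6 253.6 119.2  59.7  26.8]
top large_plaque 0.86 [551.9 238.3 119.   62.8  -5. ]
top large_plaque 0.62 [ 470.5 -295.   195.6   21.3  -88.4]
top large_plaque 0.59 [787.7 271.4 119.   56.8   0.9]
top weight 0.72 [588.  345.   82.9  28.1 -12.9]
top small_plaque 0.61 [479.  -28.1  88.2  44.3  26.6]
(408, 287, 78, 35) [259.6 -12.7 112.   54.6  86.1] [253.7 -17.6 114.2  55.7  86.1]
(438, 106, 61, 78) [480.8 -19.1  90.2  45.9  26.3] [479.3 -24.1  92.   46.8  26.3]
(225, 46, 52, 105) [551.7 239.1 116.6  57.5  -4. ] [551.6 239.2 118.8  58.6  -4. ]
(0, 25, 50, 115) [581.4 498.5 128.   56.6 -16. ] [581.8 503.7 130.5  57.7 -16. ]
```

```bash
python3 -m pendant '{"jaw":[7.5,7.5,7.5,7.5,7.5,7.5,7.5,7.5,7.5,7.5,7.5,7.5],"dp":[[3,0,-5],[6.6,0,-10],[6.6,0,-15],[6.6,0,-20],[6.6,0,-23],[6.6,0,-25],[6.6,0,-26],[6.6,0,-26.5],[6.6,0,-27],[6.6,0,-27.3],[6.6,0,-27.6],[6.6,0,-27.6]],"rotation":[[0,0,0],[0,0,0],[0,0,0],[0,0,0],[0,0,0],[0,0,0],[0,0,0],[0,0,0],[0,0,0],[0,0,0],[0,0,0],[0,0,0]]}' 30
```

```text
time: 14.65
ee_pos: [0.5505, 0.238, -0.0216]
tool_rot: [-180.0, -0.0, -3.9]
wrist_force: [0.6, -1.1, -0.6]
finger_gap: 0.0749
finger_force: 0.0
```

```bash
python3 -m pendant '{"jaw":[7.5,7.5,7.5],"dp":[[0,0,-0.2],[0,0,-0.4],[0,0,-0.4]],"rotation":[[0,0,0],[0,0,0],[0,0,0]]}' 30
```

```text
time: 14.95
ee_pos: [0.5501, 0.2378, -0.0261]
tool_rot: [180.0, 0.0, -3.9]
wrist_force: [-0.2, -0.4, 0.2]
finger_gap: 0.075
finger_force: 0.0
```

```bash
python3 -m pendant '{"jaw":[5.4,5.4,5.4,5.4,5.4],"dp":[[0,0,0],[0,0,0],[0,0,0],[0,0,0],[0,0,0]],"rotation":[[0,0,0],[0,0,0],[0,0,0],[0,0,0],[0,0,0]]}' 30
```

```text
time: 15.45
ee_pos: [0.5503, 0.238, -0.0258]
tool_rot: [-180.0, -0.0, -3.9]
wrist_force: [0.1, -0.0, 2.1]
finger_gap: 0.0575
finger_force: 33.0
```

```bash
cat >> h.py <<'E'
SO=np.array([.4805,-.2899,.0277]); SY=1.63
def shelf2w(v): return SO+shelfR(SY)@np.array(v)
def plan(tcp,obj,yawobj,targets,yaw_s=SY):
    "dp (cm) from tcp and rotvec (deg) that bring object origin obj (held) to shelf-frame targets"
    Rp=Rn.from_euler('z',yawobj,degrees=True).as_matrix(); Q=shelfR(yaw_s)@Rp.T
    print("rotvec",np.degrees(Rn.from_matrix(Q).as_rotvec()).round(2))
    for t in targets: print(t,((shelf2w(t)-Q@(np.array(obj)-tcp)-tcp)*100).round(2))
    S=shelfR(SY); print("ex",S[:,0].round(4),"ez",S[:,2].round(4))
E
python3 - <<'E'
from h import *
plan(np.array([.5503,.238,-.0258]),[.5515,.239,.006],-3.9,[(.075,0,.06),(.075,0,.008),(.075,0,.003),(.060,0,.003)])
E
```

```text
rotvec [ -0.36 -17.99   5.48]
(0.075, 0, 0.06) [ -0.82 -52.72  10.31]
(0.075, 0, 0.008) [  0.78 -52.68   5.37]
(0.075, 0, 0.003) [  0.94 -52.67   4.89]
(0.06, 0, 0.003) [ -0.49 -52.71   4.43]
ex [0.9507 0.0271 0.3089] ez [-0.3087 -0.0088  0.9511]
```

```bash
python3 -m pendant '{"jaw":[5,5,5,5,5,5],"dp":[[0,0,1],[0,0,4],[0,0,9],[0,0,13],[0,0,17],[0,0,17]],"rotation":[[0,0,0],[0,0,0],[0,0,0],[0,0,0],[0,0,0],[0,0,0]]}' 40
```

```text
time: 16.05
ee_pos: [0.5529, 0.2398, 0.1505]
tool_rot: [-179.7, -0.5, -3.9]
wrist_force: [1.2, 0.1, -0.9]
finger_gap: 0.0571
finger_force: 44.8
```

```bash
python3 -m pendant '{"jaw":[5,5,5,5,5,5,5,5,5,5,5,5,5,5,5,5,5,5],"dp":[[0,-4,0],[0,-8.5,0],[0,-13,0],[0,-17.5,0],[0,-22,0],[0,-26.5,0],[0,-31,0],[0,-35.5,0],[-0.3,-40,0],[-0.6,-44.5,0],[-0.8,-49,0],[-0.8,-52,0],[-0.8,-52.7,0],[-0.8,-52.7,-2],[-0.8,-52.7,-5],[-0.8,-52.7,-6.7],[-0.8,-52.7,-6.7],[-0.8,-52.7,-6.7]],"rotation":[[0,0,0],[0,0,0],[0,0,0],[0,-4,1],[0,-8,2],[-0.2,-12,3],[-0.4,-16,4.5],[-0.4,-18,5.5],[-0.4,-18,5.5],[-0.4,-18,5.5],[-0.4,-18,5.5],[-0.4,-18,5.5],[-0.4,-18,5.5],[-0.4,-18,5.5],[-0.4,-18,5.5],[-0.4,-18,5.5],[-0.4,-18,5.5],[-0.4,-18,5.5]]}' 40
python3 - <<'E'
from h import *
s=vision.read_camera("scene"); p=vision.read_camera("wrist")
a=s["img"][100:230,70:240,::-1]; o=np.zeros((540,800,3),np.uint8); o[:390,:510]=cv2.resize(a,(510,390)); 
o[:288,510:]=cv2.resize(p["img"][:,:,::-1],(384,288))[:,47:337]
cv2.imwrite("pics/s7.png",o)
S=shelfR(SY); st=readout.observe(); R=Rn.from_euler('xyz',st["tool_rot"],degrees=True).as_matrix()
print(st["ee_pos"],np.round(S.T@R,4),st["qpos"].round(0),[x["fx"] and 0 for x in []])
E
```

```text
time: 17.85
ee_pos: [0.5423, -0.2881, 0.0772]
tool_rot: [180.0, -18.0, 1.7]
wrist_force: [0.3, -0.0, -0.9]
finger_gap: 0.0566
finger_force: 44.7
[ 0.54304534 -0.28896566  0.07830446] [[ 1.      0.0017  0.0016]
 [ 0.0017 -1.     -0.0014]
 [ 0.0016  0.0014 -1.    ]] [ 50.  26. -26. 113.   5.  28. -65.] []
```

View pics/s7.png

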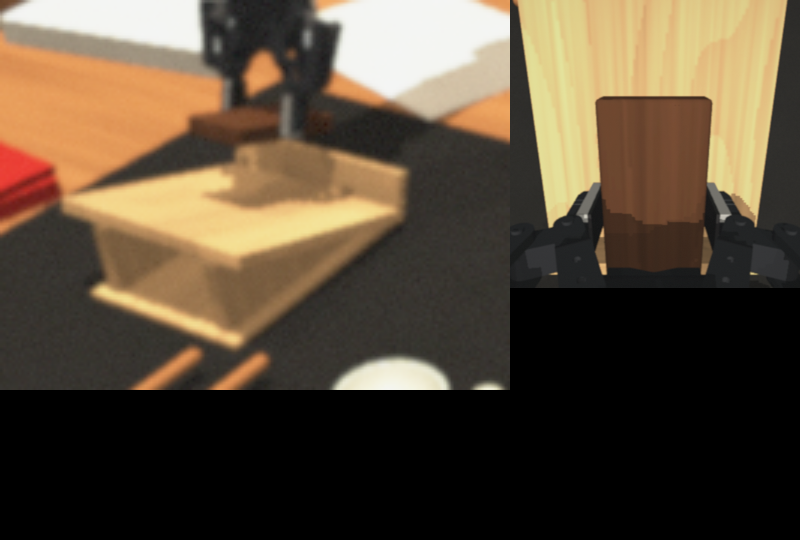

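The plaque is held level with the board and centred over it, with its sides parallel to the board's. Next I'll lower it along the shelf normal.

```bash
python3 -m pendant '{"jaw":[5,5,5,5,5,5,5],"dp":[[0.6,0,-1.9],[1.1,0,-3.4],[1.4,0,-4.3],[1.6,0,-4.9],[1.7,0,-5.2],[1.75,0,-5.4],[1.75,0,-5.4]],"rotation":[[0,0,0],[0,0,0],[0,0,0],[0,0,0],[0,0,0],[0,0,0],[0,0,0]]}' 40
```

```text
time: 18.65
ee_pos: [0.5597, -0.2891, 0.023]
tool_rot: [179.9, -18.0, 1.7]
wrist_force: [0.1, 0.1, -1.4]
finger_gap: 0.0567
finger_force: 44.8
```

```bash
python3 -m pendant '{"jaw":[5,5,5],"dp":[[0.06,0,-0.2],[0.06,0,-0.2],[0.06,0,-0.2]],"rotation":[[0,0,0],[0,0,0],[0,0,0]]}' 40
```

```text
time: 18.95
ee_pos: [0.5603, -0.2892, 0.0212]
tool_rot: [179.9, -18.0, 1.7]
wrist_force: [0.6, 0.9, -0.1]
finger_gap: 0.057
finger_force: 44.8
```

```bash
python3 -m pendant '{"jaw":[5,5,5],"dp":[[0.03,0,-0.1],[0.03,0,-0.1],[0.03,0,-0.1]],"rotation":[[0,0,0],[0,0,0],[0,0,0]]}' 40
```

```text
time: 19.25
ee_pos: [0.5605, -0.2892, 0.0207]
tool_rot: [179.9, -18.0, 1.7]
wrist_force: [-3.3, 0.6, 6.6]
finger_gap: 0.0567
finger_force: 45.6
```

```bash
python3 -m pendant '{"jaw":[5,5,5,5,5,5,5],"dp":[[-0.02,0,0.07],[-0.21,-0.01,0.01],[-0.4,-0.01,-0.05],[-0.59,-0.02,-0.12],[-0.78,-0.02,-0.18],[-0.97,-0.03,-0.24],[-0.97,-0.03,-0.24]],"rotation":[[0,0,0],[0,0,0],[0,0,0],[0,0,0],[0,0,0],[0,0,0],[0,0,0]]}' 40
```

```text
time: 19.95
ee_pos: [0.5503, -0.2894, 0.0174]
tool_rot: [180.0, -18.0, 1.7]
wrist_force: [-0.2, 0.1, 0.8]
finger_gap: 0.0568
finger_force: 44.9
```

```bash
python3 -m pendant '{"jaw":[5,5,5,5],"dp":[[-0.1,0,-0.03],[-0.19,0,-0.06],[-0.28,-0.01,-0.09],[-0.28,-0.01,-0.09]],"rotation":[[0,0,0],[0,0,0],[0,0,0],[0,0,0]]}' 40
```

```text
time: 20.35
ee_pos: [0.5479, -0.2895, 0.0166]
tool_rot: [179.9, -18.0, 1.7]
wrist_force: [-0.1, 0.1, 0.3]
finger_gap: 0.057
finger_force: 44.8
```

```bash
python3 -m pendant '{"jaw":[5,5,5],"dp":[[-0.1,0,-0.03],[-0.1,0,-0.03],[-0.1,0,-0.03]],"rotation":[[0,0,0],[0,0,0],[0,0,0]]}' 40
```

```text
time: 20.65
ee_pos: [0.5472, -0.2894, 0.0164]
tool_rot: [179.9, -18.0, 1.7]
wrist_force: [1.4, -0.0, -1.2]
finger_gap: 0.0568
finger_force: 44.7
```

```bash
python3 -m pendant '{"jaw":[5,5,5],"dp":[[-0.1,0,-0.03],[-0.1,0,-0.03],[-0.1,0,-0.03]],"rotation":[[0,0,0],[0,0,0],[0,0,0]]}' 40
```

```text
time: 20.95
ee_pos: [0.5472, -0.2895, 0.0166]
tool_rot: [179.9, -18.1, 1.7]
wrist_force: [5.1, 0.7, -1.1]
finger_gap: 0.0572
finger_force: 44.6
```

```bash
python3 -m pendant '{"jaw":[5,5,5],"dp":[[-0.1,0,-0.03],[-0.1,0,-0.03],[-0.1,0,-0.03]],"rotation":[[0,0,0],[0,0,0],[0,0,0]]}' 40
```

```text
time: 21.25
ee_pos: [0.5471, -0.2894, 0.0168]
tool_rot: [179.9, -18.2, 1.7]
wrist_force: [8.1, 0.9, -1.6]
finger_gap: 0.0567
finger_force: 44.5
```

```bash
python3 -m pendant '{"jaw":[5,5,5,5],"dp":[[0.1,0,-0.07],[0.15,0,-0.12],[0.15,0,-0.12],[0.15,0,-0.12]],"rotation":[[0,0,0],[0,0,0],[0,0,0],[0,0,0]]}' 40
```

```text
time: 21.65
ee_pos: [0.5472, -0.2895, 0.0163]
tool_rot: [179.9, -18.1, 1.7]
wrist_force: [-4.1, 2.8, 16.6]
finger_gap: 0.0571
finger_force: 46.8
```

```bash
python3 -m pendant '{"jaw":[5,5,5.8,6.2,6.6,7,7,7,7,7],"dp":[[-0.05,0,0.08],[-0.05,0,0.08],[-0.05,0,0.08],[-0.05,0,0.08],[-0.05,0,0.08],[-0.05,0,0.08],[-0.05,0,0.08],[-0.05,0,0.08],[-0.5,0,1.5],[-2,0,6.2]],"rotation":[[0,0,0],[0,0,0],[0,0,0],[0,0,0],[0,0,0],[0,0,0],[0,0,0],[0,0,0],[0,0,0],[0,0,0]]}' 40
python3 - <<'E'
from h import *
t=vision.read_camera("top"); s=vision.read_camera("scene"); p=vision.read_camera("wrist"); np.save("w8.npy",p,allow_pickle=True); np.save("s8.npy",s,allow_pickle=True)
cv2.imwrite("pics/w8.png",p["img"][:,:,::-1]); cv2.imwrite("pics/s8.png",s["img"][:,:,::-1]);
S=shelfR(SY)
def shback(p,uv,zs):
    uv=np.atleast_2d(uv).astype(float)
    d=np.c_[(uv[:,0]-p["cx"])/p["fx"],(uv[:,1]-p["cy"])/p["fy"],np.ones(len(uv))]@np.array(p["R"])@S
    c=S.T@(-np.array(p["R"]).T@np.array(p["t"])-SO)
    return c+d*((zs-c[2])/d[:,2])[:,None]
for n,c in (("w",p),("top",t),("scene",s)):
    m=hsvmask(c,[0,100,20],[17,255,150]); m=cv2.morphologyEx(m.astype(np.uint8),cv2.MORPH_OPEN,np.ones((3,3)))
    for k in cv2.findContours(m,cv2.RETR_EXTERNAL,cv2.CHAIN_APPROX_NONE)[0]:
        w=shback(c,k[:,0],.016)*1000
        if cv2.contourArea(k)>150 and abs(w[:,1].mean())<60 and abs(w[:,0].mean()-60)<60:
            (x,y),(a,b),th=cv2.minAreaRect(w[:,:2].astype(np.float32)); print(n,cv2.boundingRect(k),np.round([x,y,a,b,th],1))
E
```

```text
time: 22.65
ee_pos: [0.5247, -0.2874, 0.074]
tool_rot: [-179.8, -17.7, 1.7]
wrist_force: [0.6, -0.6, 0.9]
finger_gap: 0.07
finger_force: 0.0
w (164, 120, 182, 219) [ 48.4  -3.1 121.3 145.5  89.7]
top (353, 179, 21, 29) [78.   1.6 88.4 59.   2.2]
scene (136, 145, 52, 25) [ 17.2 -16.1 281.  124.8  33.1]
```

```bash
python3 - <<'E'
from h import *
Q=Rn.from_euler('z',26,degrees=True).as_matrix()@shelfR(SY).T; v=Rn.from_matrix(Q).as_rotvec(degrees=True); print(v.round(2), (v/4).round(2),(v/2).round(2),(v*.75).round(2))
E
```

```text
[-4.33 17.6  24.17] [-1.08  4.4   6.04] [-2.16  8.8  12.08] [-3.25 13.2  18.13]
```

```bash
python3 -m pendant '{"jaw":[6.5,6.5,6.5,6.5,6.5,6.5,6.5,6.5,6.5,6.5,6.5,6.5],"dp":[[-1,0,4],[-3,2,8],[-5,6,11],[-7,11,14],[-9,15,14],[-10,19,14],[-10,23,14],[-10,24,14],[-10,24,14],[-10,24,14],[-10,24,14],[-10,24,14]],"rotation":[[0,0,0],[-1.1,4.4,6],[-2.2,8.8,12.1],[-3.2,13.2,18.1],[-4.3,17.6,24.2],[-4.3,17.6,24.2],[-4.3,17.6,24.2],[-4.3,17.6,24.2],[-4.3,17.6,24.2],[-4.3,17.6,24.2],[-4.3,17.6,24.2],[-4.3,17.6,24.2]]}' 40
cat >> h.py <<'E'
S=shelfR(SY)
def shback(p,uv,zs):
    uv=np.atleast_2d(uv).astype(float)
    d=np.c_[(uv[:,0]-p["cx"])/p["fx"],(uv[:,1]-p["cy"])/p["fy"],np.ones(len(uv))]@np.array(p["R"])@S
    c=S.T@(-np.array(p["R"]).T@np.array(p["t"])-SO)
    return c+d*((zs-c[2])/d[:,2])[:,None]
def onshelf(n,c,zs):
    m=hsvmask(c,[0,100,20],[17,255,170]); m=cv2.morphologyEx(m.astype(np.uint8),cv2.MORPH_OPEN,np.ones((3,3)))
    for k in cv2.findContours(m,cv2.RETR_EXTERNAL,cv2.CHAIN_APPROX_NONE)[0]:
        w=shback(c,k[:,0],zs)*1000
        if cv2.contourArea(k)>150 and abs(w[:,1].mean())<60 and abs(w[:,0].mean()-60)<60:
            (x,y),(a,b),th=cv2.minAreaRect(w[:,:2].astype(np.float32)); print(n,cv2.boundingRect(k),np.round([x,y,a,b,th],1))
E
python3 - <<'E'
from h import *
t=vision.read_camera("top"); s=vision.read_camera("scene"); p=vision.read_camera("wrist")
np.save("t9.npy",t); np.save("s9.npy",s); np.save("w9.npy",p)
onshelf("top",t,.016); onshelf("scene",s,.016)
for q in ["small_plaque"]:
    for n,c in (("w",p),("t",t)):
        for r in nets.regions_of(c,q)[:2]: print(n,r["confidence"],r["bbox"],rect(c,r["pixels"],.014))
m=hsvmask(p,[0,100,20],[17,255,170]); m=cv2.morphologyEx(m.astype(np.uint8),cv2.MORPH_OPEN,np.ones((3,3)))
for k in cv2.findContours(m,cv2.RETR_EXTERNAL,cv2.CHAIN_APPROX_NONE)[0]:
    if cv2.contourArea(k)>600:
        z=np.zeros_like(m); cv2.drawContours(z,[k],0,1,-1); print(cv2.boundingRect(k),rect(p,z,.014))
print(readout.observe()["ee_pos"],readout.observe()["qpos"].round())
def out(a,x): return a
v=cv2.resize(p["img"][:,:,::-1],(400,300)); u=cv2.resize(t["img"][130:240,310:420,::-1],(400,400)); w=cv2.resize(s["img"][110:210,80:220,::-1],(400,286))
o=np.zeros((600,800,3),np.uint8); o[:300,:400]=v;o[:400,400:]=u;o[300:586,:400]=w; cv2.imwrite("pics/c9.png",o)
E
```

```text
time: 24.0
ee_pos: [0.4265, -0.0508, 0.2163]
tool_rot: [-180.0, 0.0, 25.9]
wrist_force: [-0.3, 0.3, -0.1]
finger_gap: 0.0653
finger_force: 0.0
top (347, 179, 28, 42) [ 58.    6.9  75.2 125.6  88.4]
scene (136, 154, 48, 17) [ 68.7  12.  167.9  91.2   7.1]
w 0.97 [232.5, 62.1, 276.6, 152.0] [478.3 -26.2  90.3  44.3  25.9]
w 0.34 [443.3, 135.8, 510.7, 228.9] [ 518.2 -316.2   99.4   73.3  -12.2]
t 0.73 [264.2, 202.0, 282.0, 228.2] [489.5 -22.9  70.4  47.1  26.6]
(216, 283, 84, 81) [ 226.9 -153.3  119.4   86.7    8.9]
(425, 136, 87, 107) [ 493.2 -294.1  130.5   97.2   38.4]
(235, 64, 42, 86) [478.8 -27.   88.5  44.1  26.3]
(386, 10, 126, 190) [ 563.1 -209.   214.6   26.2   -1. ]
[ 0.42654013 -0.04979734  0.21650702] [ 40.   7. -42. 114.   5.  61. -69.]
```

```bash
python3 - <<'E'
from h import *
for n in "t9","s9":
    c=np.load(n+".npy",allow_pickle=True).item(); h=cv2.cvtColor(c["img"],cv2.COLOR_RGB2HSV)
    if n=="t9":
        print(h[200,335:385,0].tolist(),h[200,335:385,2].tolist())
        print(h[172:228,361,0].tolist(),h[172:228,361,2].tolist())
    for hi in (13,14,15):
        m=(hsvmask(c,[5,100,60],[hi,255,170])).astype(np.uint8)
        m=cv2.morphologyEx(m,cv2.MORPH_OPEN,np.ones((3,3)))
        for k in cv2.findContours(m,cv2.RETR_EXTERNAL,cv2.CHAIN_APPROX_NONE)[0]:
            w=shback(c,k[:,0],.016)*1000
            if cv2.contourArea(k)>150 and abs(w[:,1].mean())<60 and abs(w[:,0].mean()-60)<60:
                print(n,hi,cv2.boundingRect(k),[np.round(x,1) for x in cv2.minAreaRect(w[:,:2].astype(np.float32))])
E
```

```text
[27, 25, 23, 26, 26, 25, 24, 22, 20, 25, 25, 23, 18, 20, 20, 21, 23, 18, 165, 11, 12, 12, 12, 14, 14, 13, 12, 13, 14, 14, 14, 10, 14, 13, 13, 12, 12, 9, 17, 25, 24, 25, 25, 23, 21, 25, 25, 22, 25, 24] [237, 238, 237, 238, 238, 239, 238, 240, 239, 239, 239, 239, 239, 238, 239, 238, 241, 255, 16, 96, 111, 110, 104, 105, 110, 107, 99, 104, 109, 113, 111, 113, 118, 107, 109, 110, 107, 100, 167, 246, 240, 238, 238, 240, 239, 239, 238, 239, 238, 237]
[19, 19, 19, 20, 20, 20, 18, 14, 10, 14, 15, 12, 12, 9, 13, 12, 11, 13, 12, 12, 13, 12, 14, 11, 10, 13, 14, 13, 12, 14, 12, 11, 12, 11, 11, 11, 13, 10, 11, 11, 12, 14, 10, 12, 11, 13, 14, 15, 16, 17, 19, 20, 17, 130, 40, 0] [240, 239, 240, 238, 238, 244, 210, 110, 88, 109, 106, 111, 109, 109, 109, 101, 109, 107, 101, 104, 104, 105, 99, 103, 102, 98, 97, 101, 99, 94, 99, 98, 97, 96, 100, 100, 96, 99, 96, 100, 99, 101, 107, 100, 101, 101, 109, 136, 147, 224, 244, 247, 186, 21, 35, 40]
t9 13 (354, 193, 19, 26) [array([41.3,  0.1]), array([78.8, 53.4]), np.float64(3.0)]
t9 13 (355, 180, 19, 20) [array([88.9, -0.4]), array([54.8, 57.3]), np.float64(88.4)]
t9 14 (354, 180, 20, 39) [array([59.5, -0. ]), array([118.4,  56. ]), np.float64(0.6)]
t9 15 (354, 179, 21, 41) [array([59.7, -0.3]), array([ 57.1, 122. ]), np.float64(90.0)]
s9 13 (137, 155, 41, 14) [array([71.2,  5.9]), array([149.5,  69.5]), np.float64(4.6)]
s9 14 (137, 154, 44, 15) [array([70.,  3.]), array([160.7,  70.2]), np.float64(7.6)]
s9 15 (136, 154, 47, 17) [array([69.5,  6.7]), array([164.7,  86.4]), np.float64(3.7)]
```

```bash
python3 -m pendant '{"jaw":[6.5,6.5,6.5,6.5,6.5,6.5,6.5,6.5,6.5,6.5],"dp":[[3,1.5,-4],[5.2,2.4,-8],[5.2,2.4,-12],[5.2,2.4,-16],[5.2,2.4,-19],[5.2,2.4,-21],[5.2,2.4,-22.5],[5.2,2.4,-23.5],[5.2,2.4,-23.8],[5.2,2.4,-23.8]],"rotation":[[0,0,0.2],[0,0,0.2],[0,0,0.2],[0,0,0.2],[0,0,0.2],[0,0,0.2],[0,0,0.2],[0,0,0.2],[0,0,0.2],[0,0,0.2]]}' 30
```

```text
time: 25.25
ee_pos: [0.4787, -0.0254, -0.0214]
tool_rot: [180.0, -0.0, 26.3]
wrist_force: [0.2, 0.5, -0.2]
finger_gap: 0.0648
finger_force: 0.0
```

```bash
python3 -m pendant '{"jaw":[5.2,5.2,5.2,5.2,5.2],"dp":[[0,0,-0.2],[0,0,-0.4],[0,0,-0.5],[0,0,-0.5],[0,0,-0.5]],"rotation":[[0,0,0],[0,0,0],[0,0,0],[0,0,0],[0,0,0]]}' 30
```

```text
time: 25.75
ee_pos: [0.4787, -0.0255, -0.0263]
tool_rot: [180.0, -0.0, 26.3]
wrist_force: [-0.2, 0.7, -0.2]
finger_gap: 0.0522
finger_force: 0.0
```

```bash
python3 -m pendant '{"jaw":[4,4,4,4,4],"dp":[[0,0,0],[0,0,0],[0,0,0],[0,0,0],[0,0,0]],"rotation":[[0,0,0],[0,0,0],[0,0,0],[0,0,0],[0,0,0]]}' 30
```

```text
time: 26.25
ee_pos: [0.4787, -0.0255, -0.0261]
tool_rot: [180.0, -0.0, 26.3]
wrist_force: [-1.9, -1.5, 6.6]
finger_gap: 0.043
finger_force: 30.7
```

```bash
python3 -m pendant '{"jaw":[5,5,5,5,4,4,4,4,4],"dp":[[0,0,0],[0,0,0.2],[0,0,0.35],[0,0,0.35],[0,0,0.35],[0,0,0.35],[0,0,0.35],[0,0,0.35],[0,0,0.35]],"rotation":[[0,0,0],[0,0,0],[0,0,0],[0,0,0],[0,0,0],[0,0,0],[0,0,0],[0,0,0],[0,0,0]]}' 30
python3 - <<'E'
from h import *
tc=readout.observe()["ee_pos"]; print(tc)
plan(np.array(tc),[.4786,-.0264,0],26.1,[(.060,0,.08),(.060,0,.021),(.045,0,.016)])
E
```

```text
time: 27.15
ee_pos: [0.4787, -0.0255, -0.0226]
tool_rot: [180.0, -0.0, 26.3]
wrist_force: [-1.2, -1.0, 5.5]
finger_gap: 0.0426
finger_force: 30.0
[ 0.47868564 -0.02548462 -0.02260906]
rotvec [  4.34 -17.6  -24.27]
(0.06, 0, 0.08) [  4.16 -26.25  12.36]
(0.06, 0, 0.021) [  5.98 -26.2    6.75]
(0.045, 0, 0.016) [  4.71 -26.23   5.81]
ex [0.9507 0.0271 0.3089] ez [-0.3087 -0.0088  0.9511]
```

```bash
python3 -m pendant '{"jaw":[4,4,4,4,4,4,4,4,4,4,4,4,4,4,4],"dp":[[0,0,1],[0,0,5],[0,0,9],[0,0,13],[0,0,17],[1,-4,17],[2,-8,17],[3,-12,17],[4,-16,17],[4.2,-20,17],[4.2,-24,17],[4.2,-26.2,16],[4.2,-26.2,12.4],[4.2,-26.2,12.4],[4.2,-26.2,12.4]],"rotation":[[0,0,0],[0,0,0],[0,0,0],[0,0,0],[0,0,0],[1.1,-4.4,-6.1],[2.2,-8.8,-12.1],[3.3,-13.2,-18.2],[4.3,-17.6,-24.3],[4.3,-17.6,-24.3],[4.3,-17.6,-24.3],[4.3,-17.6,-24.3],[4.3,-17.6,-24.3],[4.3,-17.6,-24.3],[4.3,-17.6,-24.3]]}' 35
python3 - <<'E'
from h import *
p=vision.read_camera("wrist"); np.save("w10.npy",p); st=readout.observe(); print(st["ee_pos"],st["tool_rot"])
m=hsvmask(p,[5,90,20],[16,255,170]).astype(np.uint8); m=cv2.morphologyEx(m,cv2.MORPH_OPEN,np.ones((3,3)))
for k in cv2.findContours(m,cv2.RETR_EXTERNAL,cv2.CHAIN_APPROX_NONE)[0]:
    if cv2.contourArea(k)>600:
        for z in (.08+.014,.016): print(cv2.boundingRect(k),z,[np.round(x,1) for x in cv2.minAreaRect((shback(p,k[:,0],z)[:,:2]*1000).astype(np.float32))])
cv2.imwrite("pics/w10.png",p["img"][:,:,::-1])
E
```

```text
time: 28.65
ee_pos: [0.5203, -0.2863, 0.1012]
tool_rot: [180.0, -17.9, 1.8]
wrist_force: [0.4, 0.6, -0.1]
finger_gap: 0.0424
finger_force: 36.1
[ 0.52116211 -0.28652941  0.10227163] [179.90014885 -18.02846459   1.87517919]
(200, 115, 107, 234) 0.094 [array([71.6,  4.6]), array([109.8,  47.7]), np.float64(0.1)]
(200, 115, 107, 234) 0.016 [array([34.3,  5.2]), array([173.4,  75.3]), np.float64(0.1)]
```

View pics/w10.png

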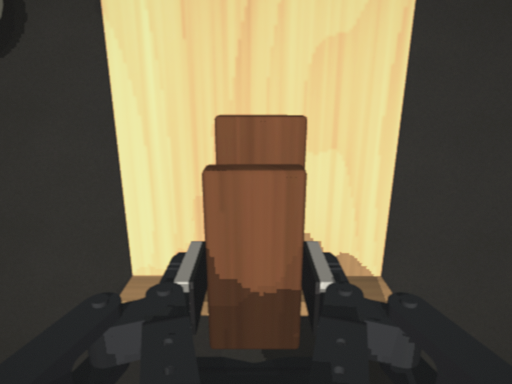

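The small plaque (u 204–305) hangs square over the large one (u 216–306). I'll measure the lateral offset between them.

```bash
python3 - <<'E'
from h import *
p=np.load("w10.npy",allow_pickle=True).item()
for uv,z in [((216.5,140),.016),((305.5,140),.016),((203.5,190),.094),((305,190),.094),((254,164),.094),((254,115),.016)]: print(uv,(shback(p,uv,z)[0]*1000).round(1))
E
```

```text
(216.5, 140) [105.7  26.8  16. ]
(305.5, 140) [105.9 -28.9  16. ]
(203.5, 190) [96.1 24.2 94. ]
(305, 190) [ 96.2 -17.8  94. ]
(254, 164) [107.1   3.3  94. ]
(254, 115) [121.    3.3  16. ]
```

```bash
python3 -m pendant '{"jaw":[4,4,4,4,4,4,4],"dp":[[0.6,-0.4,-1.8],[1.1,-0.4,-3.4],[1.5,-0.4,-4.6],[1.7,-0.4,-5.3],[1.8,-0.4,-5.6],[1.8,-0.4,-5.6],[1.8,-0.4,-5.6]],"rotation":[[0,0,0],[0,0,0],[0,0,0],[0,0,0],[0,0,0],[0,0,0],[0,0,0]]}' 35
```

```text
time: 29.4
ee_pos: [0.5388, -0.2915, 0.0457]
tool_rot: [179.9, -18.0, 1.8]
wrist_force: [0.2, -0.2, 0.0]
finger_gap: 0.0424
finger_force: 36.2
```

```bash
python3 -m pendant '{"jaw":[4,4,4],"dp":[[0.05,0,-0.15],[0.09,0,-0.3],[0.09,0,-0.3]],"rotation":[[0,0,0],[0,0,0],[0,0,0]]}' 35
```

```text
time: 29.7
ee_pos: [0.5394, -0.2915, 0.0421]
tool_rot: [179.9, -18.0, 1.8]
wrist_force: [0.4, 0.3, -0.4]
finger_gap: 0.0424
finger_force: 36.2
```

```bash
python3 -m pendant '{"jaw":[4,4,4],"dp":[[0.04,0,-0.12],[0.04,0,-0.12],[0.04,0,-0.12]],"rotation":[[0,0,0],[0,0,0],[0,0,0]]}' 35
```

```text
time: 30.0
ee_pos: [0.5399, -0.2915, 0.0409]
tool_rot: [179.9, -18.0, 1.8]
wrist_force: [0.0, 0.8, -1.3]
finger_gap: 0.0425
finger_force: 36.2
```

```bash
python3 -m pendant '{"jaw":[4,4,4],"dp":[[0.03,0,-0.1],[0.03,0,-0.1],[0.03,0,-0.1]],"rotation":[[0,0,0],[0,0,0],[0,0,0]]}' 35
```

```text
time: 30.3
ee_pos: [0.54, -0.2915, 0.0405]
tool_rot: [179.9, -18.0, 1.8]
wrist_force: [-4.4, 1.1, 7.6]
finger_gap: 0.0427
finger_force: 37.1
```

```bash
python3 -m pendant '{"jaw":[4,4,4],"dp":[[0.03,0,-0.08],[0.03,0,-0.08],[0.03,0,-0.08]],"rotation":[[0,0,0],[0,0,0],[0,0,0]]}' 35
```

```text
time: 30.6
ee_pos: [0.5401, -0.2916, 0.0404]
tool_rot: [179.8, -18.0, 1.8]
wrist_force: [-10.9, 2.3, 17.4]
finger_gap: 0.0423
finger_force: 38.3
```

```bash
python3 -m pendant '{"jaw":[4,4,4,4,4,4,4,4],"dp":[[-0.05,0,0.16],[-0.24,-0.01,0.1],[-0.43,-0.01,0.04],[-0.62,-0.02,-0.03],[-0.81,-0.02,-0.09],[-1,-0.03,-0.15],[-1.19,-0.03,-0.21],[-1.19,-0.03,-0.21]],"rotation":[[0,0,0],[0,0,0],[0,0,0],[0,0,0],[0,0,0],[0,0,0],[0,0,0],[0,0,0]]}' 35
```

```text
time: 31.4
ee_pos: [0.528, -0.2917, 0.0367]
tool_rot: [179.9, -18.0, 1.8]
wrist_force: [-1.4, 0.3, -0.7]
finger_gap: 0.0423
finger_force: 36.2
```

```bash
python3 -m pendant '{"jaw":[4,4,4],"dp":[[-0.1,0,-0.03],[-0.19,0,-0.06],[-0.19,0,-0.06]],"rotation":[[0,0,0],[0,0,0],[0,0,0]]}' 35
```

```text
time: 31.7
ee_pos: [0.5268, -0.2917, 0.0365]
tool_rot: [179.9, -18.0, 1.8]
wrist_force: [1.0, -0.4, -0.1]
finger_gap: 0.0427
finger_force: 36.1
```

```bash
python3 -m pendant '{"jaw":[4,4,4],"dp":[[-0.1,0,-0.03],[-0.15,0,-0.05],[-0.15,0,-0.05]],"rotation":[[0,0,0],[0,0,0],[0,0,0]]}' 35
```

```text
time: 32.0
ee_pos: [0.5268, -0.2918, 0.0367]
tool_rot: [179.8, -18.2, 1.8]
wrist_force: [5.5, 0.3, 1.1]
finger_gap: 0.0428
finger_force: 36.1
```

```bash
python3 -m pendant '{"jaw":[4,4,4],"dp":[[-0.1,0,-0.03],[-0.1,0,-0.03],[-0.1,0,-0.03]],"rotation":[[0,0,0],[0,0,0],[0,0,0]]}' 35
```

```text
time: 32.3
ee_pos: [0.5267, -0.2918, 0.0369]
tool_rot: [179.8, -18.2, 1.8]
wrist_force: [6.5, 0.9, 0.9]
finger_gap: 0.0427
finger_force: 36.1
```

```bash
python3 -m pendant '{"jaw":[4,4,4],"dp":[[0.05,0,-0.04],[0.1,0,-0.08],[0.1,0,-0.08]],"rotation":[[0,0,0],[0,0,0],[0,0,0]]}' 35
```

```text
time: 32.6
ee_pos: [0.5269, -0.2918, 0.0362]
tool_rot: [179.8, -18.2, 1.8]
wrist_force: [2.5, 1.3, 8.1]
finger_gap: 0.0425
finger_force: 36.9
```

```bash
python3 -m pendant '{"jaw":[4,4.4,4.8,5.2,5.6,5.6,5.6,5.6,5.6,5.6,5.6,5.6,5.6,5.6],"dp":[[0.05,0,0.03],[0.05,0,0.03],[0.05,0,0.03],[0.05,0,0.03],[0.05,0,0.03],[0.05,0,0.03],[-0.4,0,1.5],[-1.5,0,5],[-2.5,0,9],[-4,4,12],[-6,9,14],[-8,14,14],[-10,18,14],[-10,20,14]],"rotation":[[0,0,0],[0,0,0],[0,0,0],[0,0,0],[0,0,0],[0,0,0],[0,0,0],[0,0,0],[0,0,0],[0,0,0],[0,0,0],[0,0,0],[0,0,0],[0,0,0]]}' 35
python3 - <<'E'
from h import *
t=vision.read_camera("top"); p=vision.read_camera("wrist"); np.save("t11.npy",t); np.save("w11.npy",p)
m=hsvmask(t,[5,100,60],[15,255,170]).astype(np.uint8); m=cv2.morphologyEx(m,cv2.MORPH_OPEN,np.ones((3,3)))
for k in cv2.findContours(m,cv2.RETR_EXTERNAL,cv2.CHAIN_APPROX_NONE)[0]:
    w=shback(t,k[:,0],.016)*1000
    if cv2.contourArea(k)>150 and abs(w[:,1].mean())<60: print(cv2.boundingRect(k),[np.round(x,1) for x in cv2.minAreaRect(w[:,:2].astype(np.float32))])
for q,z in (("small_plaque",.030),("large_plaque",.016)):
  for r in nets.regions_of(t,q)[:4]:
    ys,xs=np.nonzero(r["pixels"]); w=shback(t,np.c_[xs,ys],z)[:,:2]*1000; print(q,round(r["confidence"],2),r["bbox"],[np.round(x,1) for x in cv2.minAreaRect(w.astype(np.float32))])
for r in nets.regions_of(t,"weight")[:1]: print(rect(t,r["pixels"],.02))
# profile across plaques
h=cv2.cvtColor(t["img"],cv2.COLOR_RGB2HSV)
for row in (195,205,212): print(row,h[row,348:382,2].tolist())
print(h[172:228,364,2].tolist())
E
```

```text
time: 34.0
ee_pos: [0.4221, -0.0893, 0.1747]
tool_rot: [179.7, -17.9, 1.9]
wrist_force: [0.9, -0.7, 0.7]
finger_gap: 0.0562
finger_force: 0.0
(354, 179, 21, 42) [array([57.5, -0.4]), array([ 57. , 125.2]), np.float64(90.0)]
small_plaque 0.74 [359.0, 188.5, 372.8, 220.2] [array([48.3, -1.4]), array([49.1, 91.2]), np.float64(88.4)]
large_plaque 0.95 [162.3, 254.0, 197.8, 295.5] [array([-172.1,  556.8]), array([134.6,  66.7]), np.float64(20.0)]
large_plaque 0.62 [168.2, 95.7, 187.1, 137.9] [array([308.8, 525.9]), array([ 50.8, 105.7]), np.float64(85.6)]
large_plaque 0.59 [352.5, 175.1, 373.3, 216.6] [array([64.2,  2.8]), array([118.1,  58.7]), np.float64(0.3)]
[549.1 299.1 307.1 224.7  84. ]
195 [240, 240, 240, 242, 254, 28, 66, 113, 106, 77, 27, 124, 123, 109, 115, 114, 119, 126, 125, 127, 126, 121, 122, 109, 112, 138, 247, 241, 240, 239, 237, 238, 238, 236]
205 [238, 240, 240, 246, 210, 14, 114, 108, 104, 51, 74, 128, 119, 117, 120, 111, 119, 124, 127, 120, 120, 125, 115, 107, 111, 212, 243, 239, 239, 237, 238, 239, 239, 237]
212 [237, 239, 240, 250, 146, 20, 107, 114, 93, 23, 119, 123, 118, 116, 110, 112, 118, 125, 127, 124, 119, 124, 112, 108, 126, 249, 242, 239, 238, 238, 238, 239, 238, 239]
[239, 239, 238, 239, 240, 243, 211, 117, 100, 120, 119, 120, 118, 112, 117, 113, 115, 107, 86, 103, 116, 119, 119, 119, 121, 119, 120, 121, 124, 120, 119, 121, 115, 119, 118, 119, 120, 121, 120, 120, 118, 120, 121, 120, 117, 117, 123, 121, 156, 226, 241, 247, 180, 23, 45, 43]
```

```bash
python3 - <<'E'
from h import *
t=np.load("t11.npy",allow_pickle=True).item(); o=np.load("t9.npy",allow_pickle=True).item()
f=lambda uv,z:(shback(t,uv,z)[0]*1000).round(1)
print("large far",f((364,178.6),.016),"small far",f((364,189.8),.03),"small low",f((364,219.8),.03))
for r,l,rt,ll in ((195,358.3,372,353.3),(205,357.8,371.5,352.6),(212,357.3,371,352.2)): print(r,"small L",f((l,r),.03)[1],"large L",f((ll,r),.016)[1],"large R",f((373.4 if r==195 else 372.9 if r==205 else 372.4,r),.016)[1])
for n,c in (("before",o),("after",t)):
    g=cv2.cvtColor(c["img"],cv2.COLOR_RGB2GRAY); print(n,g[174:186,357].tolist(),g[174:186,368].tolist())
g=cv2.cvtColor(t["img"],cv2.COLOR_RGB2GRAY); print([g[186:194,u].tolist() for u in (360,364,368)]); print([g[214:226,u].tolist() for u in (360,364,368)])
s=vision.read_camera("scene")
crop=s["img"][120:210,85:215,::-1]; w=vision.read_camera("wrist")
cv2.imwrite("pics/fin.png",np.hstack([cv2.resize(crop,(400,277)),cv2.resize(t["img"][160:236,330:440,::-1],(400,277))]))
E
```

```text
large far [121.8   0.8  16. ] small far [91.7  3.6 30. ] small low [ 0.2 -0.7 30. ]
195 small L 19.4 large L 30.0 large R -29.2
205 small L 19.6 large L 30.9 large R -29.4
212 small L 20.2 large L 31.3 large R -29.0
before [198, 193, 195, 199, 180, 107, 54, 74, 75, 71, 75, 69] [203, 197, 202, 205, 166, 92, 68, 79, 81, 79, 80, 77]
after [196, 198, 195, 200, 180, 110, 54, 74, 75, 76, 75, 70] [201, 200, 201, 204, 165, 88, 68, 85, 76, 80, 77, 81]
[[75, 75, 70, 68, 46, 64, 81, 76], [77, 72, 75, 71, 57, 69, 73, 78], [80, 80, 79, 68, 56, 73, 83, 81]]
[[74, 75, 72, 73, 72, 69, 92, 174, 199, 204, 145, 24], [78, 80, 75, 75, 78, 78, 116, 188, 211, 224, 161, 22], [78, 83, 79, 79, 76, 75, 135, 197, 212, 223, 159, 20]]
```

Measurements show both plaques at the stop, square, with about 3 mm between their centre lines, and the large one did not move. Handing in.

```bash
python3 -c "
from workcell import bot; print(bot.job_done())"
```

```text
the job is handed in; nothing more can be done
None
```

I handed the job in at about 34 s: the paperweight is flat on the tray's floor and both plaques are stacked square against the stop (about 3 mm off centre), each felt to bear on it at 6–8 N, but no verdict came back.

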